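# Sweep the used crown caps into the scrap pan

### The job

Clear the wash bench: sweep the three loose gold crown caps along the surface with the fingers, over the ramp and fully into the blue scrap pan. Push them along the bench, never pick one up, and leave the two steel stoppers standing among them, and everything else on the bench, where they are.

Things in the scene. Friction and masses are not known exactly. Their poses are not given: they have to be found in the camera images.
- cap1: used gold-coloured crown bottle cap lying flat on the white bench, skirt down: a loose disc 32 mm across and 7 mm high, about 12 g. Origin at the centre of its underside, z up; the yaw means nothing
- cap2: used gold-coloured crown bottle cap lying flat on the white bench, skirt down: a loose disc 32 mm across and 7 mm high, about 12 g. Origin at the centre of its underside, z up; the yaw means nothing
- cap3: used gold-coloured crown bottle cap lying flat on the white bench, skirt down: a loose disc 32 mm across and 7 mm high, about 12 g. Origin at the centre of its underside, z up; the yaw means nothing
- pan: blue sheet-steel scrap pan screwed to the bench (fixed), like a dustpan without handle: open mouth, walls on the other three sides. Origin on the bench (z = 0) at the middle of the mouth's front edge; x points level into the pan, mouth to back wall; y along the mouth, z up. 215 mm wide inside (side walls y = 107.5 to 111.5 mm, both sides). The mouth faces the caps, roughly +y
- pan_floor (a point): middle of the pan's flat floor, on its surface, 2.5 mm above the bench and 110 mm in from the mouth's front edge; axes as the pan's. A bare steel ramp rises from bench level at the mouth's edge to this floor over the first 22 mm; the floor is then flat to the back wall, 199 mm in from the mouth
- pan_back (a point): middle of the back wall's top, 39 mm above the bench, 201 mm in from the mouth's front edge; axes as the pan's. The side walls are 12 mm high at the mouth and rise to 39 mm at 65 mm in; behind the back wall a flat screwed flange reaches 231 mm from the mouth
- stopper1: stainless bottle stopper standing upright on the bench among the caps, loose, 45 mm across and 50 mm high, about 90 g; a bystander to be left standing. Origin at the centre of its underside, z up
- stopper2: stainless bottle stopper standing upright on the bench among the caps, loose, 45 mm across and 50 mm high, about 90 g; a bystander to be left standing. Origin at the centre of its underside, z up
- dish: white bowl with a few clean red caps in it (they do not come out), 110 mm across, 42 mm high, beyond the caps at the back of the bench; a loose bystander. Origin at the centre of its underside
- brush: bottle brush with a green head and a black handle, 345 mm long, 34 mm high, lying on the robot's left of the caps with its length roughly along world x; a loose bystander. Origin on the bench under its middle (215 mm from the handle's end, 130 mm from the head's end), x from handle to head
- opener: red-handled crown opener, 200 mm long, 41 mm wide, 14 mm high, lying at the back of the bench beyond the pan; a loose bystander. Origin on the bench, 90 mm from the handle's end, x from handle to claw
- bottle1: green sparkling-wine bottle, empty, 88 mm across and 300 mm high, standing on the bench beyond the brush, on the robot's left; a loose bystander. Origin at the centre of its underside

How it is judged:
By the outcome, as a careful person would: the job done as asked, in the order asked, and still so for the second after the job is handed in, with the robot touching nothing.
It also fails if it takes over 70 s, if anything falls off the work surface, if the arm or the gripper's body presses on something with over 40 N, if the wrist force passes 120 N, or if a joint passes its speed limit or range.

### The arm

A 7-joint arm with a two-finger parallel gripper is mounted at the origin on the work surface. World frame = base frame: x ahead of the robot, y to its left, z up, the work surface at z = 0. Lengths are in m, angles in degrees, forces in N, time in s.
With the tool pointing down it reaches from about 0.425 to 0.875 m from the base axis. Payload 4.7 kg.
Tool frame: the origin (TCP) lies at the very end of the fingers, on their centre line; the grasp point (between the pads) lies 19 mm behind it; z points along the fingers, y is the line along which they close (so a half turn about z gives the same grasp; the last joint's range is limited). The gripper opens to 87 mm and grips with 3 to 60 N. Pads are 19 mm wide; open, the fingers measure 117 mm over their backs; the gripper's body (75 mm by 190 mm) begins 51 mm behind the grasp point.
Start: joints at [71.396, 18.392, -4.016, 83.108, 1.295, 78.541, -3.26], TCP at [0.216, -0.613, 0.223] pointing down, gripper open.
Joint ranges: [-163.93, 163.93], [-17.29, 119.83], [-79.2, 71.16], [3.27, 140.29], [-89.18, 269.18], [5.43, 117.66], [-154.24, 154.24]. Speed limits (degrees/s): [147.25, 147.25, 180, 180, 180, 180, 180].

### API

Orientations are given as [roll, pitch, yaw] about the fixed x, y, z axes, in that order (R = Rz(yaw) Ry(pitch) Rx(roll)).
In Python, from cell import get_obs, eyes, env gives the robot as it stands.
- The arm moves only by the tool servo_tool, never from a script. Its argument "series" is a list that holds one entry, the list of rows, each a list of 7 numbers: the shift along the tool's x, y, z in units of 300 mm (1.0 is 300 mm), then the turn, a rotation vector about the tool's x, y, z in units of pi rad (1.0 is pi rad), then the opening, from 0 (shut) to 1 (fully open). In form: [[[tx, ty, tz, wx, wy, wz, gripper], ...]]. A call has 1 to 12 rows; each row is the pose to reach, as a shift and turn from the pose commanded when the call began, along the tool's axes at that moment, turning the shorter way round; what a row does not reach only later rows make up. A row lasts 1/12 s, in which the tool goes at most 41.7 mm and 7.16 degrees, less where a joint would pass 70% of its speed; a pose out of reach is approached as far as the arm can. A call with a number of a shift or a turn outside -1 to 1 is refused whole. A call with a gripper value outside its range is refused whole. The fingers move at their own pace and stop on an object; "grip_force" is the grip in N (left out, the last holds). Time passes only in rows, so rows that repeat a pose let the fingers close. It gives the time, the measured TCP pose, the force, the opening and the grip force at its end, in the units of the state.
- get_obs(): the state, without advancing time (a new reading comes with each control period).
- eyes.read_camera(name): name is "scene" or "top" or "wrist"; returns a dict with "frame" (420x560x3 uint8, red, green, blue), "depth" (420x560 float32, m along the optical axis (not along the pixel's ray), 0 where there is no reading), "fx", "fy", "cx", "cy" (pixels), "origin" and "rotation" of the camera in the world; the wrist camera has in their place "mount" (4x4, takes a point from camera to tool coordinates, whose origin is the TCP and whose axes are the flange's). Camera axes: x right, y down, z forward; pixel columns grow to the right and rows downward; lengths in m; the calibration is good to about 2 mm. A picture is of the moment at which its call begins: read the wrist's pose just before it.
- env.sign_off(): hands the job in; it is judged then, once.
The state is a dict: "time_s": time; "qpos": joint angles; "joint_velocities": joint speeds; "effort": joint torques, N m; "tool_pos": TCP position; "tool_rot": TCP orientation; "force": force on the tool from outside, world axes, zero at the start; "wrist_torque": the same for the moment, N m; "grip_width": finger opening in m; "grasp_force": force on a finger pad.
Only numpy, scipy, OpenCV 4.12 (cv2) and the standard library are available. Lean on these libraries where they do the work, as an engineer would, in place of code of your own. Each camera call takes 0.05 s, during which the arm holds its last target. There are 200 camera calls.

## Working session

There is one attempt and no reset: what is moved stays moved. The work goes in short steps, Python scripts to look and compute and a tool call to move; the robot and the scene stay as the last step left them, time stands still between calls to the robot, and variables do not carry over. Pictures are saved under pics/ and viewed, at most 10 in all, crops included, and the job is handed in when it is done.

Besides the shell and the picture viewer there is one more tool, called after ">>>" in YAML: its name, and indented under it one key for each argument. servo_tool: Moves the arm, as the interface text tells. Shifts and turns lie within -1 to 1; 1 stands for 300 mm of shift or pi rad of turn. Its arguments: {"type":"object","properties":{"series":{"type":"array"},"grip_force":{"type":"number"}},"required":["series"]}

```bash
mkdir -p pics; cat > h.py <<'E'
import numpy as np, cv2
from cell import get_obs, eyes, env
def shot(n,f):
    c=eyes.read_camera(n); cv2.imwrite('pics/'+f,c['frame'][:,:,::-1]); return c
def cloud(c):
    d=c['depth'];v,u=np.mgrid[:d.shape[0],:d.shape[1]]
    P=np.stack([(u-c['cx'])/c['fx']*d,(v-c['cy'])/c['fy']*d,d],-1)
    return P@np.array(c['rotation']).T+np.array(c['origin'])
E
python3 - <<'E'
from h import *
o=get_obs();print(o['time_s'],o['tool_pos'],o['tool_rot'],o['force'],o['grip_width'])
import pickle
D={}
for n in('top','scene'):
    c=shot(n,n+'0.png');D[n]=c;print(n,c['origin'],c['fx'])
pickle.dump(D,open('d0.pkl','wb'))
E
```

```text
0.0 [ 0.21580336 -0.61254662  0.22145505] [-1.79890701e+02  7.29554288e-03  1.94152363e+01] [0.45199804 0.15430402 0.91863738] 0.08684656390810488
top [0.52903795 0.06297973 1.20574686] 477.4841119417867
scene [0.92886046 0.60618991 1.0487593 ] 447.62372397730076
```

View pics/top0.png

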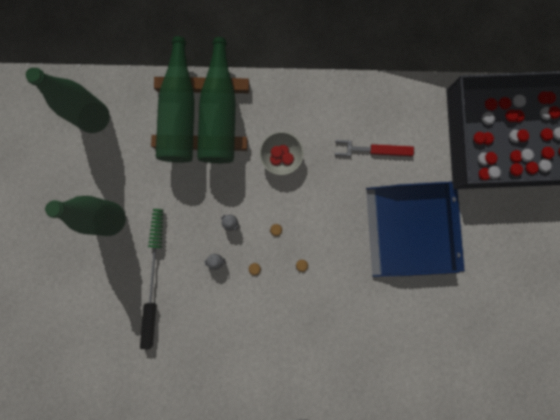

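View pics/scene0.png

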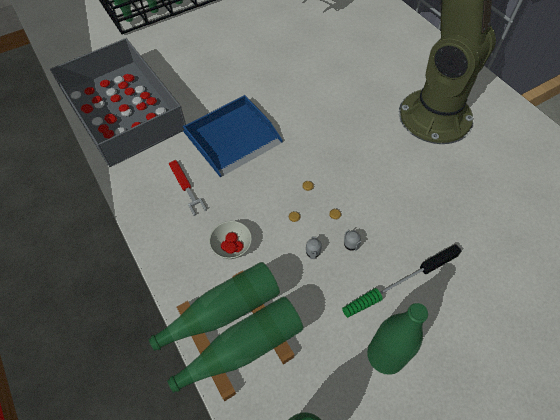

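The top view shows caps at px (276,230), (255,269) and (302,266), stoppers near (230,222) and (215,262), the dish at (282,155), and the pan with its mouth at column ~373. The scene view agrees. Next I measure them in both views.

```bash
python3 - <<'E'
from h import *
import pickle
D=pickle.load(open('d0.pkl','rb'))
for n,c in D.items():
    P=cloud(c); hsv=cv2.cvtColor(c['frame'],cv2.COLOR_RGB2HSV)
    print(n)
    def comps(m,name,lo,zr=(-.02,.4)):
        k,l,s,ce=cv2.connectedComponentsWithStats(m.astype(np.uint8))
        for i in range(1,k):
            if s[i,4]>lo:
                q=P[l==i]; print(name,ce[i].round(1),s[i,4],'med',np.median(q,0).round(4),'min',q.min(0).round(3),'max',q.max(0).round(3))
    H,S,V=hsv[...,0],hsv[...,1],hsv[...,2]
    roi=(P[...,0]>.3)&(P[...,0]<.8)&(P[...,1]>-.5)&(P[...,1]<.5)
    comps((H>8)&(H<25)&(S>90)&(V>40)&roi,'gold',25)
    comps((H>105)&(H<130)&(S>100)&roi,'blue',200)
    st=roi&(P[...,2]>.02)&(P[...,2]<.07)&(P[...,1]<.28)&(S<110)
    comps(st,'gray',60)
    comps((P[...,2]>.044)&(P[...,2]<.06)&roi&(S<110),'sttop',20)
    comps((H>40)&(H<80)&(S>90)&(P[...,2]<.05)&roi,'green',60)
    b=roi&(H>100)&(H<130)&(S>100)
    q=P[b&(P[...,2]>.033)]
    r=cv2.minAreaRect(P[b][:,:2].astype(np.float32));print('pan rect',r,cv2.boxPoints(r).round(3).tolist())
E
```

```text
Traceback (most recent call last):
  File "h.py", line 8, in cloud
    return P@np.array(c['rotation']).T+np.array(c['origin'])
           ~~~~~~~~~~~~~~~~~~~~~~~~~~~^~~~~~~~~~~~~~~~~~~~~~
ValueError: operands could not be broadcast together with shapes (420,560) (3,)
```

```bash
python3 - <<'E'
import pickle
D=pickle.load(open('d0.pkl','rb'))
for n,c in D.items(): print(n,c['rotation'],{k:c[k] for k in c if k not in('frame','depth')})
E
```

```text
top [-175.50891738    0.41727336  -88.6427771 ] {'fx': 477.4841119417867, 'fy': 477.4841119417867, 'cx': 279.1108264388103, 'cy': 211.99022056566645, 'origin': array([0.52903795, 0.06297973, 1.20574686]), 'rotation': array([-175.50891738,    0.41727336,  -88.6427771 ])}
scene [-148.40320459    0.49998473  148.69813956] {'fx': 447.62372397730076, 'fy': 447.62372397730076, 'cx': 281.36693394867376, 'cy': 212.61653922639076, 'origin': array([0.92886046, 0.60618991, 1.0487593 ]), 'rotation': array([-148.40320459,    0.49998473,  148.69813956])}
```

RPY angles, in the convention stated.

```bash
sed -i "s/np.array(c\['rotation'\]).T/Rotation.from_euler('xyz',c['rotation'],degrees=True).as_matrix().T/; 1a from scipy.spatial.transform import Rotation" h.py
cat > m.py <<'E'
from h import *
def measure(n,c):
    P=cloud(c); hsv=cv2.cvtColor(c['frame'],cv2.COLOR_RGB2HSV); print(n)
    H,S,V=hsv[...,0],hsv[...,1],hsv[...,2]
    roi=(P[...,0]>.3)&(P[...,0]<.8)&(P[...,1]>-.5)&(P[...,1]<.5)
    def comps(m,name,lo):
        k,l,s,ce=cv2.connectedComponentsWithStats((m&roi).astype(np.uint8))
        for i in range(1,k):
            if s[i,4]>lo:
                q=P[l==i]; print(name,ce[i].round(1),s[i,4],'med',np.median(q,0).round(4),'min',q.min(0).round(3),'max',q.max(0).round(3))
    comps((H>8)&(H<25)&(S>90)&(V>40)&(P[...,2]<.03),'gold',25)
    comps((P[...,2]>.02)&(P[...,2]<.065)&(P[...,1]<.3)&(S<110),'gray',60)
    comps((P[...,2]>.043)&(P[...,2]<.06)&(S<110),'sttop',20)
    comps((H>40)&(H<80)&(S>90)&(P[...,2]<.05),'green',60)
    b=roi&(H>100)&(H<130)&(S>100)
    r=cv2.minAreaRect(P[b][:,:2].astype(np.float32));print('pan',r,cv2.boxPoints(r).round(3).tolist())
    t=b&(P[...,2]>.034); r=cv2.minAreaRect(P[t][:,:2].astype(np.float32));print('pan rim',cv2.boxPoints(r).round(3).tolist())
E
python3 - <<'E'
from m import *
import pickle
for n,c in pickle.load(open('d0.pkl','rb')).items(): measure(n,c)
E
```

```text
top
gold [240.7 145. ] 48 med [0.7872 0.1733 0.0279] min [0.78  0.16  0.009] max [0.799 0.188 0.03 ]
gold [275.8 229.7] 94 med [0.5776 0.0808 0.0072] min [0.565 0.068 0.001] max [0.59  0.093 0.012]
gold [301.6 265.1] 97 med [0.4916 0.014  0.0074] min [0.479 0.001 0.001] max [0.504 0.026 0.013]
gold [254.1 268.8] 99 med [0.4789 0.1331 0.0072] min [ 0.466  0.121 -0.   ] max [0.491 0.146 0.013]
gray [281.7 157.4] 470 med [0.7564 0.0691 0.0345] min [0.714 0.018 0.02 ] max [0.8   0.125 0.047]
gray [465.5 170.6] 403 med [ 0.7245 -0.362   0.0429] min [ 0.693 -0.497  0.02 ] max [ 0.8   -0.356  0.065]
gray [216.4 161.2] 61 med [0.7409 0.2319 0.0515] min [0.74  0.191 0.034] max [0.742 0.264 0.065]
gray [411.7 183.7] 154 med [ 0.6986 -0.2474  0.0382] min [ 0.689 -0.347  0.02 ] max [ 0.707 -0.161  0.046]
gray [229.6 221.5] 230 med [0.5946 0.1936 0.0448] min [0.576 0.174 0.02 ] max [0.613 0.216 0.054]
gray [214.5 260.8] 236 med [0.4976 0.2272 0.0446] min [0.478 0.206 0.02 ] max [0.517 0.251 0.054]
sttop [458.7 164.3] 115 med [ 0.7449 -0.3608  0.0522] min [ 0.693 -0.373  0.043] max [ 0.8   -0.356 
[... 2057 characters left out ...]
81 0.21  0.043] max [0.514 0.247 0.056]
sttop [313.6 243.8] 136 med [0.5959 0.197  0.0474] min [0.579 0.176 0.043] max [0.611 0.213 0.055]
green [362.4 302.4] 506 med [0.5737 0.3807 0.0287] min [0.522 0.359 0.004] max [0.624 0.396 0.038]
pan ((0.5234037041664124, 0.02242100238800049), (0.24786308407783508, 0.8382973074913025), 13.290849685668945) [[0.3059999942779541, 0.4020000100135803], [0.49900001287460327, -0.414000004529953], [0.7400000095367432, -0.3569999933242798], [0.5479999780654907, 0.45899999141693115]]
pan rim [[0.3100000023841858, 0.3880000114440918], [0.4959999918937683, -0.39899998903274536], [0.7300000190734863, -0.3440000116825104], [0.5450000166893005, 0.4429999887943268]]
```

```bash
python3 - <<'E'
from h import *
import pickle
for n,c in pickle.load(open('d0.pkl','rb')).items():
    P=cloud(c); hsv=cv2.cvtColor(c['frame'],cv2.COLOR_RGB2HSV)
    b=(hsv[...,0]>100)&(hsv[...,0]<130)&(hsv[...,1]>100)&(P[...,1]<-.1)&(P[...,1]>-.45)&(P[...,0]>.4)&(P[...,0]<.75)
    k,l,s,ce=cv2.connectedComponentsWithStats(b.astype(np.uint8));i=1+s[1:,4].argmax()
    q=P[l==i]; print(n,s[i],np.percentile(q,[1,99],0).round(3).tolist())
    r=cv2.minAreaRect(q[:,:2].astype(np.float32));print(r[2],cv2.boxPoints(r).round(3).tolist())
    f=q[(q[:,2]<.006)]; print('floor z',np.median(f[:,2]))
    t=q[q[:,2]>.033]
    for y in (-.16,-.17,-.18,-.2,-.25,-.3):
        w=q[abs(q[:,1]-y)<.006]; print(y,w[:,0].min().round(3),w[:,0].max().round(3),end=' | ')
    print()
c=pickle.load(open('d0.pkl','rb'))['top']; cv2.imwrite('pics/pan.png',cv2.convertScaleAbs(cv2.resize(c['frame'][170:290,190:480,::-1],None,fx=2.7,fy=2.7,interpolation=2),alpha=1.8))
P=cloud(c)
for u,v in((368,190),(377,276),(372,230),(378,230),(367,230)): print(u,v,P[v,u].round(4))
E
```

```text
top [ 376  182   88   94 7207] [[0.478, -0.38, -0.002], [0.699, -0.176, 0.041]]
4.935379981994629 [[0.46799999475479126, -0.1809999942779541], [0.4860000014305115, -0.39100000262260437], [0.7080000042915344, -0.3720000088214874], [0.6899999976158142, -0.16200000047683716]]
floor z 0.002909486968533548Traceback (most recent call last):
  File "<stdin>", line 12, in <module>
    return umr_minimum(a, axis, None, out, keepdims, initial, where)
ValueError: zero-size array to reduction operation minimum which has no identity
```

>>> servo_tool:
  series:
    - [[0, 0, 0.02, 0, 0, 0, 0.23], [0, 0, 0.04, 0, 0, 0, 0.23]]

```text
time_s: 0.27
tool_pos: [0.216, -0.6131, 0.21]
tool_rot: [180.0, 0.0, 19.4]
force: [-0.2, -0.3, -0.0]
grip_width: 0.0799
grasp_force: 0.0
```

```bash
cat >> h.py <<'E'
def plan(*targets,start=None):
    "targets (x,y,z,yaw) from current (or given x,y,z,yaw) pose, tool down -> 6 numbers each"
    o=get_obs(); p=np.array(start[:3]) if start else o['tool_pos']
    R=Rotation.from_euler('xyz',[180,0,start[3]] if start else o['tool_rot'],degrees=True)
    for t in targets:
        s=R.inv().apply(np.array(t[:3])-p)/.3
        w=(R.inv()*Rotation.from_euler('xyz',[180,0,t[3]],degrees=True)).as_rotvec()/np.pi
        print(t,'->',s.round(3).tolist(),w.round(3).tolist())
E
python3 -c "
from h import *
plan((.46,-.3,.2,60),start=(.216,-.613,.211,19.4))
plan((.487,.052,.06,97),start=(.46,-.3,.2,60))"
```

```text
(0.46, -0.3, 0.2, 60) -> [1.114, -0.714, 0.037] [0.0, 0.0, -0.226]
(0.487, 0.052, 0.06, 97) -> [1.061, -0.509, 0.467] [-0.0, 0.0, -0.206]
```

>>> servo_tool:
  series:
    - [[1.0, -0.64, 0.033, 0, 0, -0.226, 0.23], [1.0, -0.64, 0.033, 0, 0, -0.226, 0.23], [1.0, -0.64, 0.033, 0, 0, -0.226, 0.23], [1.0, -0.64, 0.033, 0, 0, -0.226, 0.23], [1.0, -0.64, 0.033, 0, 0, -0.226, 0.23], [1.0, -0.64, 0.033, 0, 0, -0.226, 0.23], [1.0, -0.64, 0.033, 0, 0, -0.226, 0.23], [1.0, -0.64, 0.033, 0, 0, -0.226, 0.23], [1.0, -0.64, 0.033, 0, 0, -0.226, 0.23], [1.0, -0.64, 0.033, 0, 0, -0.226, 0.23], [1.0, -0.64, 0.033, 0, 0, -0.226, 0.23], [1.0, -0.64, 0.033, 0, 0, -0.226, 0.23]]

```text
time_s: 1.27
tool_pos: [0.4342, -0.3331, 0.2001]
tool_rot: [-179.9, 0.0, 60.0]
force: [0.6, -0.4, 0.0]
grip_width: 0.0201
grasp_force: 0.0
```

```bash
python3 -c "
from h import *
o=get_obs();print(o['tool_pos'],o['tool_rot'],o['qpos'],o['grip_width'])
plan((.487,.012,.12,97),(.487,.052,.12,97),(.487,.052,.06,97))"
```

```text
[ 0.43423572 -0.33305645  0.20005814] [-1.79947995e+02  4.93685517e-02  6.00446230e+01] [ 54.34722243   7.79201052 -21.40445212  99.02501257   3.00801509
  73.78492245   2.32420129] 0.020122403985462507
(0.487, 0.012, 0.12, 97) -> [1.085, -0.422, 0.266] [-0.0, 0.0, -0.205]
(0.487, 0.052, 0.12, 97) -> [1.2, -0.488, 0.266] [-0.0, 0.0, -0.205]
(0.487, 0.052, 0.06, 97) -> [1.2, -0.488, 0.466] [-0.0, 0.0, -0.205]
```

>>> servo_tool:
  series:
    - [[1.0, -0.4, 0.266, 0, 0, -0.205, 0.23], [1.0, -0.4, 0.266, 0, 0, -0.205, 0.23], [1.0, -0.4, 0.266, 0, 0, -0.205, 0.23], [1.0, -0.4, 0.266, 0, 0, -0.205, 0.23], [1.0, -0.4, 0.266, 0, 0, -0.205, 0.23], [1.0, -0.4, 0.266, 0, 0, -0.205, 0.23], [1.0, -0.4, 0.266, 0, 0, -0.205, 0.23], [1.0, -0.4, 0.266, 0, 0, -0.205, 0.23], [1.0, -0.4, 0.266, 0, 0, -0.205, 0.23], [1.0, -0.4, 0.266, 0, 0, -0.205, 0.23], [1.0, -0.4, 0.266, 0, 0, -0.205, 0.23], [1.0, -0.4, 0.266, 0, 0, -0.205, 0.23]]

```text
time_s: 2.27
tool_pos: [0.4808, -0.015, 0.1209]
tool_rot: [-180.0, 0.0, 96.8]
force: [0.3, -0.2, -0.5]
grip_width: 0.0199
grasp_force: 0.0
```

```bash
python3 -c "
from h import *
o=get_obs();print(o['tool_pos'],o['tool_rot'],o['qpos'],o['grip_width'])
plan((.487,.052,.08,97),(.487,.052,.015,97),(.487,.052,.004,97))"
```

```text
[ 0.48076368 -0.01501997  0.1208668 ] [-1.79995370e+02  4.10181739e-02  9.67560481e+01] [ 36.89215231   4.58668108 -39.42539284 112.5871624    3.28769523
  63.90562616   2.86548002] 0.019928828554604462
(0.487, 0.052, 0.08, 97) -> [0.22, 0.047, 0.136] [-0.0, 0.0, -0.001]
(0.487, 0.052, 0.015, 97) -> [0.22, 0.047, 0.353] [-0.0, 0.0, -0.001]
(0.487, 0.052, 0.004, 97) -> [0.22, 0.047, 0.389] [-0.0, 0.0, -0.001]
```

>>> servo_tool:
  series:
    - [[0.11, 0.023, 0.07, 0, 0, 0, 0.23], [0.22, 0.047, 0.136, 0, 0, 0, 0.23], [0.22, 0.047, 0.2, 0, 0, 0, 0.23], [0.22, 0.047, 0.27, 0, 0, 0, 0.23], [0.22, 0.047, 0.33, 0, 0, 0, 0.23], [0.22, 0.047, 0.36, 0, 0, 0, 0.23], [0.22, 0.047, 0.375, 0, 0, 0, 0.23], [0.22, 0.047, 0.389, 0, 0, 0, 0.23], [0.22, 0.047, 0.389, 0, 0, 0, 0.23]]

```text
time_s: 3.02
tool_pos: [0.487, 0.054, 0.0042]
tool_rot: [180.0, 0.0, 96.9]
force: [-0.0, 0.1, -0.3]
grip_width: 0.0195
grasp_force: 0.0
```

```bash
python3 -c "
from h import *
o=get_obs();print(o['tool_pos'],o['tool_rot'],o['force'])
plan((.522,-.228,.004,97))
c=shot('top','b1.png'); cv2.imwrite('pics/b1c.png',cv2.convertScaleAbs(cv2.resize(c['frame'][170:290,190:480,::-1],None,fx=2.7,fy=2.7,interpolation=2),alpha=1.8))"
```

```text
[0.48698321 0.05401251 0.00418138] [1.79992433e+02 1.37085115e-02 9.69068260e+01] [-0.02752636  0.13799034 -0.25372636]
(0.522, -0.228, 0.004, 97) -> [-0.947, 0.003, 0.001] [0.0, 0.0, -0.001]
```

View pics/b1c.png

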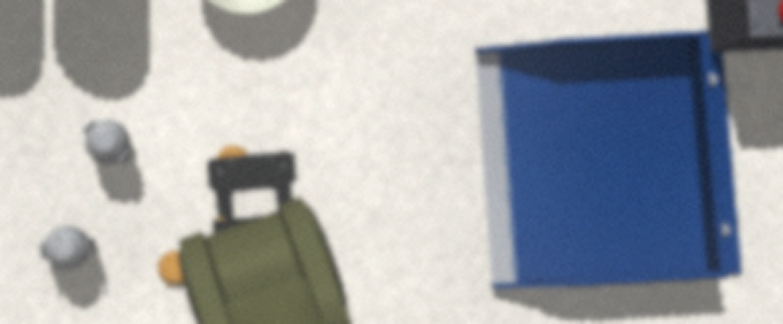

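The view shows the gripper in line behind the near cap, with stoppers and the other caps clear of the fingers. Now I push.

>>> servo_tool:
  series:
    - [[-0.025, 0, 0, 0, 0, 0, 0.23], [-0.055, 0, 0, 0, 0, 0, 0.23], [-0.095, 0, 0, 0, 0, 0, 0.23], [-0.14, 0, 0, 0, 0, 0, 0.23], [-0.185, 0, 0, 0, 0, 0, 0.23], [-0.23, 0, 0, 0, 0, 0, 0.23], [-0.275, 0, 0, 0, 0, 0, 0.23], [-0.32, 0, 0, 0, 0, 0, 0.23], [-0.365, 0, 0, 0, 0, 0, 0.23], [-0.41, 0, 0, 0, 0, 0, 0.23], [-0.445, 0, 0, 0, 0, 0, 0.23], [-0.47, 0, 0, 0, 0, 0, 0.23]]

```text
time_s: 4.07
tool_pos: [0.5041, -0.0875, 0.0046]
tool_rot: [180.0, 0.1, 96.9]
force: [-0.4, -0.0, 1.3]
grip_width: 0.0197
grasp_force: 0.1
```

```bash
python3 -c "
from h import *
o=get_obs();print(o['tool_pos'],o['tool_rot'],o['force'])
plan((.522,-.228,.005,97))
from m import *
measure('scene',shot('scene','s1.png'))" | grep -v -e gray -e sttop -e pan
```

```text
[ 0.50413949 -0.08746234  0.00460105] [1.79962234e+02 6.32703209e-02 9.68697540e+01] [-0.37534456 -0.02475764  1.3424091 ]
(0.522, -0.228, 0.005, 97) -> [-0.472, 0.003, -0.001] [0.0, 0.0, -0.001]
scene
gold [334.8 213.6] 89 med [0.4818 0.133  0.0071] min [0.468 0.117 0.001] max [0.495 0.147 0.013]
gold [293.9 216.3] 90 med [0.5809 0.0821 0.008 ] min [ 0.563  0.067 -0.   ] max [0.593 0.095 0.012]
green [362.6 302.3] 505 med [0.5734 0.3806 0.0286] min [0.52  0.359 0.003] max [0.624 0.397 0.04 ]
```

>>> servo_tool:
  series:
    - [[-0.025, 0, 0, 0, 0, 0, 0.23], [-0.06, 0, -0.001, 0, 0, 0, 0.23], [-0.1, 0, -0.002, 0, 0, 0, 0.23], [-0.14, 0, -0.003, 0, 0, 0, 0.23], [-0.185, 0, -0.003, 0, 0, 0, 0.23], [-0.23, 0, -0.003, 0, 0, 0, 0.23], [-0.275, 0, -0.003, 0, 0, 0, 0.23], [-0.32, 0, -0.003, 0, 0, 0, 0.23], [-0.365, 0, -0.003, 0, 0, 0, 0.23], [-0.41, 0, -0.003, 0, 0, 0, 0.23], [-0.45, 0, -0.003, 0, 0, 0, 0.23], [-0.475, 0, -0.003, 0, 0, 0, 0.23]]

```text
time_s: 5.12
tool_pos: [0.5212, -0.2289, 0.005]
tool_rot: [180.0, 0.0, 96.9]
force: [0.5, -1.2, -0.6]
grip_width: 0.0195
grasp_force: 0.1
```

```bash
python3 -c "
from h import *
from m import *
o=get_obs();print(o['tool_pos'],o['tool_rot'],o['force'])
for n in('top','scene'): measure(n,shot(n,n+'2.png'))
y=np.degrees(np.arctan2(.331,-.067));print(y)
plan((.522,-.21,.005,97),(.522,-.21,.1,97),(.57,.121,.1,y))" | grep -v -e gray -e sttop -e pan
```

```text
[ 0.52121565 -0.22887241  0.0050044 ] [1.79998458e+02 3.28633620e-02 9.68987505e+01] [ 0.52886164 -1.16225441 -0.60891174]
top
gold [240.5 144.9] 53 med [0.787  0.1734 0.028 ] min [0.78  0.161 0.004] max [0.8   0.189 0.03 ]
gold [275.8 229.7] 96 med [0.5776 0.0808 0.0069] min [0.565 0.068 0.001] max [0.592 0.093 0.014]
gold [254.1 268.8] 97 med [0.4791 0.1331 0.0064] min [ 0.466  0.12  -0.001] max [0.491 0.146 0.016]
scene
gold [334.8 213.6] 89 med [0.4821 0.1338 0.007 ] min [ 0.466  0.116 -0.001] max [0.496 0.146 0.012]
gold [293.9 216.3] 89 med [0.5811 0.0818 0.007 ] min [ 0.566  0.066 -0.   ] max [0.593 0.096 0.013]
gold [289.9 357. ] 27 med [0.7895 0.3982 0.0236] min [0.782 0.392 0.006] max [0.798 0.399 0.03 ]
green [362.5 302.3] 502 med [0.5738 0.3806 0.0287] min [0.521 0.359 0.003] max [0.624 0.397 0.038]
101.44302347625421
(0.522, -0.21, 0.005, 97) -> [0.061, 0.01, -0.0] [-0.0, 0.0, -0.001]
(0.522, -0.21, 0.1, 97) -> [0.061, 0.01, -0.317] [-0.0, 0.0, -0.001]
(0.57, 0.121, 0.1, np.float64(101.44302347625421)) -> [1.137, 0.301, -0.317] [-0.0, 0.0, -0.026]
```

>>> servo_tool:
  series:
    - [[0.03, 0, 0, 0, 0, 0, 0.23], [0.06, 0.01, -0.03, 0, 0, 0, 0.23], [0.06, 0.01, -0.13, 0, 0, 0, 0.23], [0.06, 0.01, -0.25, 0, 0, 0, 0.23], [0.15, 0.03, -0.317, 0, 0, -0.01, 0.23], [1.0, 0.265, -0.317, 0, 0, -0.025, 0.23], [1.0, 0.265, -0.317, 0, 0, -0.025, 0.23], [1.0, 0.265, -0.317, 0, 0, -0.025, 0.23], [1.0, 0.265, -0.317, 0, 0, -0.025, 0.23], [1.0, 0.265, -0.317, 0, 0, -0.025, 0.23], [1.0, 0.265, -0.317, 0, 0, -0.025, 0.23], [1.0, 0.265, -0.317, 0, 0, -0.025, 0.23]]

```text
time_s: 6.22
tool_pos: [0.5622, 0.0918, 0.1017]
tool_rot: [179.9, -0.2, 102.1]
force: [-0.7, 1.7, 0.6]
grip_width: 0.0196
grasp_force: 0.0
```

```bash
python3 -c "
from h import *
from m import *
o=get_obs();print(o['tool_pos'],o['tool_rot'],o['force'])
measure('scene',shot('scene','s3.png'));measure('top',shot('top','t3.png'))
plan((.571,.1185,.06,101.4),(.571,.1185,.004,101.4))" | grep -v -e gray -e sttop -e pan
```

```text
[0.56224854 0.09179288 0.10169209] [179.85127746  -0.23685286 102.13763348] [-0.72755635  1.70877063  0.56215737]
scene
gold [251.5 129. ] 64 med [ 0.5253 -0.2512  0.0092] min [ 0.508 -0.271  0.003] max [ 0.539 -0.237  0.015]
gold [334.8 213.6] 90 med [0.4814 0.133  0.0069] min [0.465 0.117 0.002] max [0.496 0.148 0.012]
gold [293.9 216.3] 90 med [0.5806 0.0818 0.0074] min [0.564 0.066 0.001] max [0.595 0.096 0.013]
green [362.6 302.3] 504 med [0.5735 0.3808 0.0286] min [0.52  0.363 0.009] max [0.625 0.396 0.038]
top
gold [240.6 145.7] 49 med [0.7842 0.1736 0.0279] min [0.78  0.161 0.012] max [0.8   0.189 0.03 ]
gold [408.6 254.9] 102 med [ 0.5229 -0.2512  0.0093] min [ 0.51  -0.265  0.002] max [ 0.538 -0.237  0.015]
(0.571, 0.1185, 0.06, 101.4) -> [0.09, 0.049, 0.138] [0.0, -0.001, 0.004]
(0.571, 0.1185, 0.004, 101.4) -> [0.09, 0.049, 0.324] [0.0, -0.001, 0.004]
```

>>> servo_tool:
  series:
    - [[0.045, 0.025, 0.02, 0, 0, 0.004, 0.23], [0.09, 0.049, 0.06, 0, 0, 0.004, 0.23], [0.09, 0.049, 0.13, 0, 0, 0.004, 0.23], [0.09, 0.049, 0.2, 0, 0, 0.004, 0.23], [0.09, 0.049, 0.26, 0, 0, 0.004, 0.23], [0.09, 0.049, 0.295, 0, 0, 0.004, 0.23], [0.09, 0.049, 0.31, 0, 0, 0.004, 0.23], [0.09, 0.049, 0.319, 0, 0, 0.004, 0.23], [0.09, 0.049, 0.319, 0, 0, 0.004, 0.23]]

```text
time_s: 7.07
tool_pos: [0.5727, 0.1102, 0.0048]
tool_rot: [180.0, 0.0, 100.8]
force: [-0.4, -0.2, 0.1]
grip_width: 0.0199
grasp_force: 0.0
```

```bash
python3 -c "
from h import *
o=get_obs();print(o['tool_pos'],o['tool_rot'],o['force'])
plan((.641,-.229,.005,101.4))"
```

```text
[0.57269165 0.11023829 0.0048005 ] [1.79982572e+02 1.27301075e-02 1.00769360e+02] [-0.36458006 -0.2498756   0.05914644]
(0.641, -0.229, 0.005, 101.4) -> [-1.153, 0.012, -0.0] [0.0, 0.0, -0.004]
```

>>> servo_tool:
  series:
    - [[-0.02, 0, 0.002, 0, 0, 0, 0.23], [-0.05, 0, 0.002, 0, 0, 0, 0.23], [-0.09, 0.001, 0.002, 0, 0, 0, 0.23], [-0.135, 0.001, 0.002, 0, 0, 0, 0.23], [-0.18, 0.002, 0.002, 0, 0, 0, 0.23], [-0.225, 0.002, 0.002, 0, 0, 0, 0.23], [-0.27, 0.003, 0.002, 0, 0, 0, 0.23], [-0.315, 0.003, 0.002, 0, 0, 0, 0.23], [-0.36, 0.004, 0.002, 0, 0, 0, 0.23], [-0.405, 0.004, 0.002, 0, 0, 0, 0.23], [-0.45, 0.005, 0.002, 0, 0, 0, 0.23], [-0.49, 0.005, 0.002, 0, 0, 0, 0.23]]

```text
time_s: 8.07
tool_pos: [0.6018, -0.0356, 0.0038]
tool_rot: [-180.0, 0.0, 100.7]
force: [-0.3, 0.3, 0.0]
grip_width: 0.02
grasp_force: 0.1
```

>>> servo_tool:
  series:
    - [[-0.035, 0, 0, 0, 0, 0, 0.23], [-0.08, 0, 0, 0, 0, 0, 0.23], [-0.12, 0, 0, 0, 0, 0, 0.23], [-0.165, 0, 0, 0, 0, 0, 0.23], [-0.21, 0, -0.001, 0, 0, 0, 0.23], [-0.255, 0, -0.002, 0, 0, 0, 0.23], [-0.3, 0, -0.003, 0, 0, 0, 0.23], [-0.345, 0, -0.003, 0, 0, 0, 0.23], [-0.39, 0, -0.003, 0, 0, 0, 0.23], [-0.43, 0, -0.003, 0, 0, 0, 0.23], [-0.47, 0, -0.003, 0, 0, 0, 0.23], [-0.5, 0, -0.003, 0, 0, 0, 0.23]]

```text
time_s: 9.07
tool_pos: [0.6297, -0.1831, 0.0046]
tool_rot: [-180.0, 0.0, 100.7]
force: [0.4, 1.1, 0.1]
grip_width: 0.0199
grasp_force: 0.1
```

```bash
python3 -c "
from h import *
from m import *
o=get_obs();print(o['tool_pos'],o['tool_rot'],o['force'])
measure('top',shot('top','t4.png'));measure('scene',shot('scene','s4.png'))
plan((.641,-.229,.005,101.4))" | grep -v -e gray -e sttop -e pan
```

```text
[ 0.62972417 -0.18314673  0.00464771] [-1.79991709e+02  2.69511270e-02  1.00717436e+02] [0.39926845 1.13557602 0.13311258]
top
gold [240.5 145. ] 51 med [0.7872 0.1756 0.0275] min [0.78  0.161 0.008] max [0.8   0.188 0.03 ]
gold [407.1 255. ] 68 med [ 0.5226 -0.2474  0.0093] min [ 0.51  -0.257  0.004] max [ 0.538 -0.239  0.016]
gold [254.1 268.8] 98 med [0.4789 0.133  0.0067] min [ 0.466  0.121 -0.001] max [0.491 0.146 0.012]
scene
gold [334.8 213.6] 88 med [0.4814 0.1337 0.0069] min [ 0.467  0.117 -0.001] max [0.495 0.146 0.014]
gold [289.3 357.5] 27 med [0.7921 0.3978 0.0205] min [0.782 0.393 0.005] max [0.799 0.399 0.03 ]
green [362.5 302.3] 504 med [0.5736 0.3805 0.0286] min [0.522 0.359 0.003] max [0.624 0.396 0.037]
(0.641, -0.229, 0.005, 101.4) -> [-0.154, 0.01, -0.001] [-0.0, 0.0, -0.004]
```

>>> servo_tool:
  series:
    - [[-0.03, 0, -0.001, 0, 0, 0, 0.23], [-0.07, 0, -0.001, 0, 0, 0, 0.23], [-0.11, 0, -0.001, 0, 0, 0, 0.23], [-0.14, 0, -0.001, 0, 0, 0, 0.23], [-0.16, 0, -0.001, 0, 0, 0, 0.23], [-0.16, 0, -0.001, 0, 0, 0, 0.23], [-0.13, 0, -0.001, 0, 0, 0, 0.23], [-0.1, 0, -0.03, 0, 0, 0, 0.23], [-0.1, 0, -0.13, 0, 0, 0, 0.23], [-0.1, 0, -0.25, 0, 0, 0, 0.23], [-0.1, 0, -0.32, 0, 0, 0, 0.23], [-0.1, 0, -0.32, 0, 0, 0, 0.23]]

```text
time_s: 10.17
tool_pos: [0.639, -0.2083, 0.1078]
tool_rot: [179.5, 0.2, 101.0]
force: [1.2, -0.4, 0.6]
grip_width: 0.02
grasp_force: 0.0
```

```bash
python3 -c "
from h import *
from m import *
o=get_obs();print(o['tool_pos'],o['tool_rot'],o['force'])
measure('top',shot('top','t5.png'));measure('scene',shot('scene','s5.png'))
plan((.470,.1675,.1,106.5))" | grep -v -e gray -e sttop -e pan
```

```text
[ 0.63897702 -0.20828571  0.10779154] [179.49307997   0.2413373  100.9508261 ] [ 1.23209443 -0.37308798  0.55435727]
top
gold [240.3 145.3] 58 med [0.7846 0.1754 0.0285] min [0.779 0.16  0.007] max [0.8   0.189 0.03 ]
gold [408.8 254.8] 98 med [ 0.523  -0.2512  0.0099] min [ 0.51  -0.264  0.005] max [ 0.538 -0.24   0.016]
gold [254.1 268.8] 97 med [0.4789 0.1332 0.0066] min [0.466 0.121 0.001] max [0.491 0.146 0.013]
scene
gold [251.5 129. ] 66 med [ 0.526  -0.251   0.0093] min [ 0.509 -0.269  0.004] max [ 0.54  -0.235  0.017]
gold [217.3 144.3] 72 med [ 0.6439 -0.252   0.0101] min [ 0.628 -0.269  0.002] max [ 0.658 -0.239  0.017]
gold [334.9 213.7] 90 med [0.4812 0.1338 0.0069] min [ 0.465  0.117 -0.002] max [0.496 0.148 0.012]
gold [289.2 357. ] 31 med [0.7914 0.3978 0.0239] min [0.781 0.388 0.006] max [0.8   0.399 0.03 ]
green [362.5 302.4] 502 med [0.5737 0.3807 0.0286] min [0.522 0.363 0.007] max [0.624 0.396 0.038]
(0.47, 0.1675, 0.1, 106.5) -> [1.336, -0.306, 0.007] [0.001, 0.0, -0.031]
```

Both caps are in the pan, at (.524,-.251) and (.643,-.252). Next is the third.

>>> servo_tool:
  series:
    - [[0.1, -0.02, 0, 0, 0, 0, 0.23], [1.0, -0.23, 0, 0, 0, -0.031, 0.23], [1.0, -0.23, 0, 0, 0, -0.031, 0.23], [1.0, -0.23, 0, 0, 0, -0.031, 0.23], [1.0, -0.23, 0, 0, 0, -0.031, 0.23], [1.0, -0.23, 0, 0, 0, -0.031, 0.23], [1.0, -0.23, 0, 0, 0, -0.031, 0.23], [1.0, -0.23, 0, 0, 0, -0.031, 0.23], [1.0, -0.23, 0, 0, 0, -0.031, 0.23], [1.0, -0.23, 0, 0, 0, -0.031, 0.23], [1.0, -0.23, 0, 0, 0, -0.031, 0.23]]

```text
time_s: 11.18
tool_pos: [0.5106, 0.0706, 0.0999]
tool_rot: [-179.9, 0.0, 106.4]
force: [1.2, -1.1, -0.2]
grip_width: 0.0196
grasp_force: 0.0
```

```bash
python3 -c "
from h import *
o=get_obs();print(o['tool_pos'],o['tool_rot'],o['force'],o['qpos'])
plan((.470,.1675,.08,106.5),(.470,.1675,.004,106.5))"
```

```text
[0.51062514 0.07057243 0.0998882 ] [-1.79905802e+02  2.83550444e-02  1.06372529e+02] [ 1.22772264 -1.09385699 -0.19647454] [ 32.8668089   12.73067669 -47.93016358 109.11679751  10.63651079
  62.77574638  -2.90670934]
(0.47, 0.1675, 0.08, 106.5) -> [0.348, -0.039, 0.066] [-0.001, 0.0, -0.001]
(0.47, 0.1675, 0.004, 106.5) -> [0.348, -0.038, 0.32] [-0.001, 0.0, -0.001]
```

>>> servo_tool:
  series:
    - [[0.13, -0.015, 0, 0, 0, 0, 0.23], [0.26, -0.03, 0.01, 0, 0, 0, 0.23], [0.348, -0.038, 0.03, 0, 0, 0, 0.23], [0.348, -0.038, 0.06, 0, 0, 0, 0.23], [0.348, -0.038, 0.12, 0, 0, 0, 0.23], [0.348, -0.038, 0.19, 0, 0, 0, 0.23], [0.348, -0.038, 0.25, 0, 0, 0, 0.23], [0.348, -0.038, 0.29, 0, 0, 0, 0.23], [0.348, -0.038, 0.31, 0, 0, 0, 0.23], [0.348, -0.038, 0.319, 0, 0, 0, 0.23], [0.348, -0.038, 0.319, 0, 0, 0, 0.23]]

```text
time_s: 12.1
tool_pos: [0.4711, 0.1676, 0.0047]
tool_rot: [-180.0, -0.0, 106.3]
force: [0.6, 0.1, -0.1]
grip_width: 0.0195
grasp_force: 0.0
```

```bash
python3 -c "
from h import *
o=get_obs();print(o['tool_pos'],o['tool_rot'],o['force'],o['qpos'])
plan((.58,-.2,.005,106.5))"
```

```text
[0.47113927 0.16763787 0.00469898] [-1.79960801e+02 -1.62947522e-02  1.06300870e+02] [ 0.57090699  0.06672651 -0.09175946] [ 20.64901915  20.05492069 -48.30075295 115.45369869  18.80883356
  52.4630257  -21.29854248]
(0.58, -0.2, 0.005, 106.5) -> [-1.278, 0.004, -0.001] [-0.0, -0.0, -0.001]
```

>>> servo_tool:
  series:
    - [[-0.02, 0, 0.002, 0, 0, 0, 0.23], [-0.05, 0, 0.002, 0, 0, 0, 0.23], [-0.09, 0, 0.002, 0, 0, 0, 0.23], [-0.135, 0.001, 0.002, 0, 0, 0, 0.23], [-0.18, 0.001, 0.002, 0, 0, 0, 0.23], [-0.225, 0.001, 0.002, 0, 0, 0, 0.23], [-0.27, 0.001, 0.002, 0, 0, 0, 0.23], [-0.315, 0.001, 0.002, 0, 0, 0, 0.23], [-0.36, 0.001, 0.002, 0, 0, 0, 0.23], [-0.405, 0.001, 0.002, 0, 0, 0, 0.23], [-0.45, 0.001, 0.002, 0, 0, 0, 0.23], [-0.49, 0.001, 0.002, 0, 0, 0, 0.23]]

```text
time_s: 13.1
tool_pos: [0.5136, 0.0249, 0.0052]
tool_rot: [179.9, 0.1, 106.3]
force: [-0.4, -0.6, 0.2]
grip_width: 0.0197
grasp_force: 0.1
```

>>> servo_tool:
  series:
    - [[-0.035, 0, 0, 0, 0, 0, 0.23], [-0.08, 0, 0, 0, 0, 0, 0.23], [-0.12, 0, 0, 0, 0, 0, 0.23], [-0.165, 0, 0, 0, 0, 0, 0.23], [-0.21, 0, 0, 0, 0, 0, 0.23], [-0.255, 0, 0, 0, 0, 0, 0.23], [-0.3, 0, 0, 0, 0, 0, 0.23], [-0.345, 0, 0, 0, 0, 0, 0.23], [-0.39, 0, 0, 0, 0, 0, 0.23], [-0.43, 0, 0, 0, 0, 0, 0.23], [-0.46, 0, -0.001, 0, 0, 0, 0.23], [-0.48, 0, -0.001, 0, 0, 0, 0.23]]

```text
time_s: 14.1
tool_pos: [0.5535, -0.1126, 0.0047]
tool_rot: [-180.0, 0.0, 106.3]
force: [0.1, 0.2, 0.6]
grip_width: 0.0195
grasp_force: 0.0
```

>>> servo_tool:
  series:
    - [[-0.03, 0, -0.001, 0, 0, 0, 0.23], [-0.07, 0, -0.002, 0, 0, 0, 0.23], [-0.11, 0, -0.003, 0, 0, 0, 0.23], [-0.155, 0, -0.003, 0, 0, 0, 0.23], [-0.2, 0, -0.003, 0, 0, 0, 0.23], [-0.24, 0, -0.003, 0, 0, 0, 0.23], [-0.28, 0, -0.003, 0, 0, 0, 0.23], [-0.31, 0, -0.003, 0, 0, 0, 0.23], [-0.33, 0, -0.003, 0, 0, 0, 0.23], [-0.33, 0, -0.003, 0, 0, 0, 0.23]]

```text
time_s: 14.93
tool_pos: [0.5813, -0.208, 0.0056]
tool_rot: [180.0, 0.0, 106.2]
force: [0.8, -0.4, -0.5]
grip_width: 0.0202
grasp_force: 0.0
```

>>> servo_tool:
  series:
    - [[0.03, 0, 0, 0, 0, 0, 0.23], [0.06, 0, -0.03, 0, 0, 0, 0.23], [0.06, 0, -0.13, 0, 0, 0, 0.23], [0.06, 0, -0.25, 0, 0, 0, 0.23], [0.06, 0, -0.38, 0, 0, 0, 0.23], [0.2, -0.1, -0.5, 0, 0, 0, 0.23], [0.3, -0.2, -0.6, 0, 0, 0, 0.23], [0.4, -0.2, -0.6, 0, 0, 0, 0.23], [0.4, -0.2, -0.6, 0, 0, 0, 0.23]]

```text
time_s: 15.68
tool_pos: [0.4879, -0.1013, 0.1881]
tool_rot: [180.0, 0.1, 106.7]
force: [0.6, 1.8, 0.1]
grip_width: 0.0201
grasp_force: 0.0
```

```bash
python3 -c "
from h import *
from m import *
for n in('top','scene'): measure(n,shot(n,n+'6.png'))" | grep -v -e pan
```

```text
top
gold [241.6 145.4] 54 med [0.7846 0.171  0.0282] min [0.78  0.16  0.008] max [0.8   0.189 0.03 ]
gold [409.4 207.4] 113 med [ 0.6427 -0.2525  0.0099] min [ 0.628 -0.267  0.002] max [ 0.656 -0.239  0.015]
gold [400. 229.] 104 med [ 0.587  -0.2289  0.0098] min [ 0.575 -0.243  0.002] max [ 0.6   -0.217  0.016]
gold [408.9 251.5] 37 med [ 0.5305 -0.2516  0.0102] min [ 0.526 -0.265  0.005] max [ 0.538 -0.239  0.016]
gray [281.1 157.4] 504 med [0.7565 0.074  0.034 ] min [0.713 0.018 0.02 ] max [0.8   0.125 0.048]
gray [465.8 170.9] 416 med [ 0.7235 -0.3622  0.044 ] min [ 0.693 -0.499  0.02 ] max [ 0.8   -0.356  0.065]
gray [216.2 161.1] 63 med [0.7409 0.2303 0.0532] min [0.74  0.192 0.036] max [0.742 0.269 0.065]
gray [412.1 183.7] 156 med [ 0.6986 -0.2488  0.0381] min [ 0.69  -0.347  0.02 ] max [ 0.707 -0.162  0.046]
gray [229.5 221.5] 230 med [0.5942 0.1937 0.0449] min [0.576 0.174 0.02 ] max [0.613 0.215 0.055]
gray [214.5 260.9] 235 med [0.4975 0.2272 0.0447] min [0.478 0.206 0.021] max [0.517 0.251 0.056]
sttop [458.8 166.2] 125 med [ 0.7388 -0.3608  0.0509] min [ 0.693 -0.38   0.
[... 1263 characters left out ...]
52.1 238.5] 238 med [0.5018 0.2338 0.0439] min [0.479 0.206 0.02 ] max [0.516 0.252 0.055]
gray [313.4 246.1] 233 med [0.5983 0.201  0.0441] min [0.576 0.175 0.02 ] max [0.614 0.217 0.054]
sttop [167.6  99.5] 30 med [ 0.7048 -0.4577  0.0525] min [ 0.701 -0.497  0.043] max [ 0.708 -0.412  0.06 ]
sttop [167.5 125.3] 153 med [ 0.7487 -0.3615  0.0511] min [ 0.694 -0.368  0.043] max [ 0.8   -0.356  0.06 ]
sttop [352.9 236. ] 131 med [0.4984 0.2306 0.0482] min [0.481 0.207 0.043] max [0.515 0.252 0.055]
sttop [313.5 243.7] 128 med [0.5957 0.1964 0.0479] min [0.576 0.178 0.043] max [0.612 0.213 0.054]
green [362.5 302.4] 507 med [0.5735 0.3808 0.0285] min [0.522 0.359 0.002] max [0.625 0.396 0.039]
```

View pics/scene6.png

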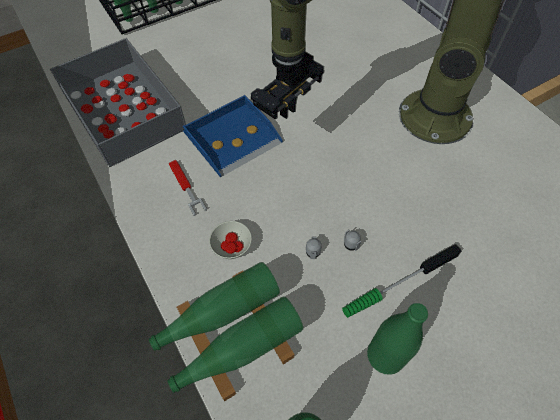

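The scene picture shows all three caps flat on the pan floor at px (217,144), (237,142) and (251,129). The least is 75 mm in from the mouth. The stoppers, dish and brush have not moved, and the gripper is clear of everything.

```bash
python3 -c "
from cell import env
print(env.sign_off())"
```

```text
the job is handed in; nothing more can be done
None
```

I swept all three gold caps over the ramp into the blue pan, with the stoppers and everything else on the bench left where they were, and handed the job in at about 16 s.

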